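# Sort the last crushed bottle and tin by kind, then shut the tray

### The arm

A 6-joint arm with a two-finger parallel gripper is mounted at the origin on the work surface. World frame = base frame: x ahead of the robot, y to its left, z up, the work surface at z = 0. Lengths are in m, angles in rad, forces in N, time in s.
With the tool pointing down it reaches from about 0.375 to 0.975 m from the base axis. Payload 3.8 kg.
Tool frame: the origin (TCP) lies midway between the tips of the shut fingers; the grasp point (between the pads) lies 19 mm behind it; z points along the fingers, y is the line along which they close (so a half turn about z gives the same grasp; the last joint's range is limited). The gripper opens to 88 mm and grips with 3 to 60 N. Pads are 18 mm wide; open, the fingers measure 123 mm over their backs; the gripper's body (75 mm by 187 mm) begins 45 mm behind the grasp point.
Start: joints at [1.291, 0.264, 1.604, -0, 1.274, -0.037], TCP at [0.162, 0.655, 0.239] pointing down, gripper open.
Joint ranges: [-2.63, 2.63], [-0.94, 2.18], [0.31, 2.57], [-1.31, 4.45], [0, 2.66], [-2.55, 2.55]. Speed limits (rad/s): [2.57, 2.57, 3.14, 3.14, 3.14, 3.14].

### API

Orientations are given as a rotation vector (axis times angle).
In Python, from cell import manip, inverse_kinematics, cams, order gives the robot as it stands. Calls block until the motion is done:
- manip.move_pose(position, orientation): joint-space move of the TCP to a pose.
- manip.move_linear(position, rate=0.15, rot=None): straight line of the TCP; rot=None keeps the orientation; rate is the mean speed in m/s.
- manip.set_joints(angles): joint-space move.
- manip.set_gripper(opening, force=None): finger opening in m; force is the grip in N (None keeps the last); returns when the fingers have stopped.
- manip.dwell(seconds).
- inverse_kinematics(position, orientation): joint angles nearest the present ones, or None.
- manip.state(): the state.
- cams.capture(name): name is "side" or "top" or "wrist"; returns a dict with "image" (420x560x3 uint8, blue, green, red), "z_map" (420x560 float32, m along the optical axis (not along the pixel's ray), 0 where there is no reading), "intrinsics" (3x3 intrinsics, pixels), "position" and "orientation" of the camera in the world; the wrist camera has in their place "T_tool_cam" (4x4, takes a point from camera to tool coordinates, whose origin is the TCP and whose axes are the flange's). Camera axes: x right, y down, z forward; pixel columns grow to the right and rows downward; lengths in m; the calibration is good to about 2 mm. A picture is of the moment at which its call begins: read the wrist's pose just before it.
A pose or a line that the arm cannot do raises manip.IKError and nothing moves.
- order.close_job(): hands the job in; it is judged then, once.
The state is a dict: "clock": time; "joint_pos": joint angles; "joint_velocities": joint speeds; "tau": joint torques, N m; "tool_pos": TCP position; "tcp_rot": TCP orientation; "contact_force": force on the tool from outside, world axes, zero at the start; "moment": the same for the moment, N m; "gripper_width": finger opening in m; "grasp_force": force on a finger pad.
Only numpy, scipy, OpenCV 4.12 (cv2) and the standard library are available. Lean on these libraries where they do the work, as an engineer would, in place of code of your own. Each camera call takes 0.05 s, during which the arm holds its last target. There are 200 camera calls.

### The job

The two-bay tray of the plastic crate is pulled out: one bay is for crushed bottles and the other for crushed tins, as shown by the one piece that already lies in each. Put the crushed bottle and the crushed tin that lie loose on the table each into the bay that already holds its own kind, lying flat on the tray floor and not on top of another piece, and then push the tray fully home. Leave the other things on the table where they are.

Things in the scene. Friction and masses are not known exactly. Their poses are not given: they have to be found in the camera images.
- bottle: Loose on the table, to be sorted: crushed green bottle squashed flat, neck and white cap on: 105 long, 44 wide, 26 high, 28 g. Origin at mid length, width and height (13 above what it lies on); x along its length to the cap, y across, z up. Body spans x -52 to +33 mm, 40 to 44 wide (30 from x = 20 on); the rest is neck and cap (25 across)
- tin: Loose on the table, to be sorted: crushed plain steel tin squashed flat, a raised flat rim at each end, no neck: 90 long, 44 wide (50 at the rims, the last 6 mm of each end), 28 high (32 at the rims), 55 g. Origin at mid length, width and height (16 above what it lies on); x along its length, y across, z up
- bottle_in: Already in one of the tray's bays (either one), lying across its rear half: same build, size and axes as bottle
- tin_in: Already in the other bay, lying across its rear half: same build, size and axes as tin
- bay_left (a point): middle of the inner floor of the tray's left (+y) bay, 10 above the table; moves with the tray. x points along the slide into the crate, y left, z up. Bay: 180 long in x, 132 wide in y. Walls above this floor: divider between bays 40 (5 thick), sides and rear 40, front plate 50 (8 thick). The load must pass under the crate's shelf, 57 above this floor
- bay_right (a point): middle of the inner floor of the tray's right (-y) bay, 10 above the table; moves with the tray. x points along the slide into the crate, y left, z up. Bay: 180 long in x, 132 wide in y. Walls above this floor: divider between bays 40 (5 thick), sides and rear 40, front plate 50 (8 thick). The load must pass under the crate's shelf, 57 above this floor
- tray_handle (a point): middle of the robot-side face of the tray's handle bar, 40 above the table. Bar: 130 wide (y), 22 high, 12 thick; this face stands 45 out from the tray's front plate and, with the tray shut, 53 in front of the crate's front. Axes as for the bays (the face looks along -x). The crate is 316 wide, 210 deep, 105 high
- tray (a joint): how far the tray is pushed in, in m: 0 fully pulled out, 0.20 fully home against its end stop; light sliding friction (about 2 N)
- saucer: white porcelain saucer, 140 across, 20 high; leave alone. Origin under its centre
- mug: ceramic mug, 80 across with a handle on its y side, 85 high; leave alone. Origin under its centre
- scraper: steel scraper with wooden handle, 205 long, 60 wide at the blade, 16 high; leave alone. Origin on the table near its middle, x towards the blade
- brush: hand brush lying flat, x along its length; leave alone
- peg_box: small open plastic box of clothes pegs, 120 x 90 x 50 high; leave alone. Origin under its centre
- jar: closed glass jar, 70 across, 100 high; leave alone. Origin under its centre

How it is judged:
On the way, in this order (a step that is already met when the one before it is completed fails the run):
1. the loose bottle and the loose tin each lie on the tray floor in the bay of their own kind (((x of bottle in the frame of bay_left between -0.085 and 0.085 m and y of bottle in the frame of bay_left between -0.06 and 0.06 m and z of bottle in the frame of bay_left between 0 and 0.026 m and x of bottle_in in the frame of bay_left between -0.085 and 0.085 m and y of bottle_in in the frame of bay_left between -0.06 and 0.06 m and z of bottle_in in the frame of bay_left between 0 and 0.026 m and x of tin in the frame of bay_right between -0.085 and 0.085 m and y of tin in the frame of bay_right between -0.06 and 0.06 m and z of tin in the frame of bay_right between 0 and 0.026 m and x of tin_in in the frame of bay_right between -0.085 and 0.085 m and y of tin_in in the frame of bay_right between -0.06 and 0.06 m and z of tin_in in the frame of bay_right between 0 and 0.026 m) or (x of bottle in the frame of bay_right between -0.085 and 0.085 m and y of bottle in the frame of bay_right between -0.06 and 0.06 m and z of bottle in the frame of bay_right between 0 and 0.026 m and x of bottle_in in the frame of bay_right between -0.085 and 0.085 m and y of bottle_in in the frame of bay_right between -0.06 and 0.06 m and z of bottle_in in the frame of bay_right between 0 and 0.026 m and x of tin in the frame of bay_left between -0.085 and 0.085 m and y of tin in the frame of bay_left between -0.06 and 0.06 m and z of tin in the frame of bay_left between 0 and 0.026 m and x of tin_in in the frame of bay_left between -0.085 and 0.085 m and y of tin_in in the frame of bay_left between -0.06 and 0.06 m and z of tin_in in the frame of bay_left between 0 and 0.026 m))), for 0.2 s.
2. the tray is pushed home (value of joint tray above 0.194 m), for 0.2 s.
At the end, for the whole second after the job is handed in: Both bottles lie in one bay and both tins in the other, every piece flat on the tray floor (its centre under 26 mm above it), at rest; the tray is home to within 6 mm (((x of bottle in the frame of bay_left between -0.085 and 0.085 m and y of bottle in the frame of bay_left between -0.06 and 0.06 m and z of bottle in the frame of bay_left between 0 and 0.026 m and x of bottle_in in the frame of bay_left between -0.085 and 0.085 m and y of bottle_in in the frame of bay_left between -0.06 and 0.06 m and z of bottle_in in the frame of bay_left between 0 and 0.026 m and x of tin in the frame of bay_right between -0.085 and 0.085 m and y of tin in the frame of bay_right between -0.06 and 0.06 m and z of tin in the frame of bay_right between 0 and 0.026 m and x of tin_in in the frame of bay_right between -0.085 and 0.085 m and y of tin_in in the frame of bay_right between -0.06 and 0.06 m and z of tin_in in the frame of bay_right between 0 and 0.026 m) or (x of bottle in the frame of bay_right between -0.085 and 0.085 m and y of bottle in the frame of bay_right between -0.06 and 0.06 m and z of bottle in the frame of bay_right between 0 and 0.026 m and x of bottle_in in the frame of bay_right between -0.085 and 0.085 m and y of bottle_in in the frame of bay_right between -0.06 and 0.06 m and z of bottle_in in the frame of bay_right between 0 and 0.026 m and x of tin in the frame of bay_left between -0.085 and 0.085 m and y of tin in the frame of bay_left between -0.06 and 0.06 m and z of tin in the frame of bay_left between 0 and 0.026 m and x of tin_in in the frame of bay_left between -0.085 and 0.085 m and y of tin_in in the frame of bay_left between -0.06 and 0.06 m and z of tin_in in the frame of bay_left between 0 and 0.026 m)) and value of joint tray above 0.194 m and linear speed of each of bottle, tin, bottle_in, tin_in below 0.03 m/s); the robot touches nothing.
It fails at once if a bystander (saucer, mug, scraper, brush, peg box, jar) is moved by more than 40 mm (distance of any of saucer, mug, scraper, brush, peg_box, jar from where it was at the start of the episode above 0.04 m).
It also fails if it takes over 70 s, if anything falls off the work surface, if the arm or the gripper's body presses on something with over 40 N, if the wrist force passes 120 N, or if a joint passes its speed limit or range.

## Working session

There is one attempt and no reset: what is moved stays moved. The work goes in short steps, each a Python script; the robot and the scene stay as the last script left them, time stands still between calls to the robot, and variables do not carry over. Pictures are saved under pics/ and viewed, at most 10 in all, crops included, and the job is handed in when it is done.

```bash
ls; mkdir -p pics
python3 - <<'E'
from cell import manip,cams
import cv2,numpy as np
for n in ("top","side"):
    c=cams.capture(n); cv2.imwrite(f"pics/{n}0.png",c["image"]); np.savez(f"pics/{n}0.npz",**c)
    print(n,c["intrinsics"],c["position"],c["orientation"],(c["z_map"]>0).mean())
s=manip.state();print(s["clock"],s["tcp_rot"],s["tool_pos"])
E
```

```text
pics
top [[379.85049542   0.         282.32939065]
 [  0.         379.85049542 208.3127942 ]
 [  0.           0.           1.        ]] [0.28724297 0.0142372  1.33080587] [-2.13362476  2.16313621 -0.19699956] 0.9960969387755102
side [[516.82439248   0.         279.3641311 ]
 [  0.         516.82439248 209.91494384]
 [  0.           0.           1.        ]] [-0.3394586  -1.30521025  1.08161186] [-2.07843569  0.62701381 -0.33223216] 0.9589455782312926
0.1 [-3.80374509e-01 -3.11816116e+00  3.04875195e-03] [0.16210708 0.65460051 0.23754885]
```

View pics/top0.png

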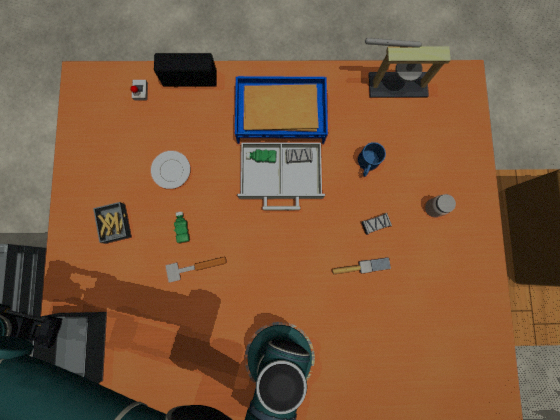

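View pics/side0.png

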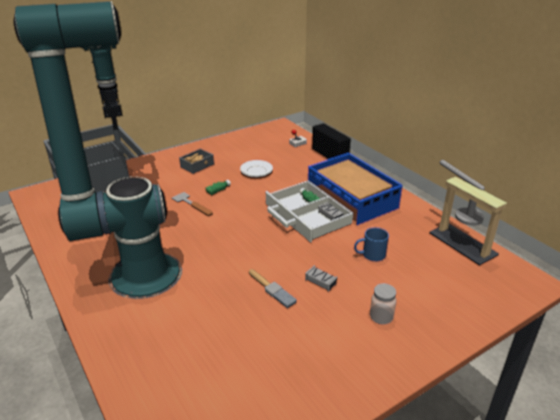

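The top view shows the loose bottle at about (181,227), cap up, and the loose tin at (376,223). The tray's left bay holds a bottle (262,156) and its right bay a tin (299,156), so the front halves, rows 166-194, are free. The side view agrees. Next I'll measure coarsely and look closer with the wrist camera.

```bash
cat > h.py <<'E'
import numpy as np,cv2
from scipy.spatial.transform import Rotation as R
from cell import manip,cams,inverse_kinematics,order
def campose(c,st=None):
    if "T_tool_cam" in c:
        T=np.eye(4);T[:3,:3]=R.from_rotvec(st["tcp_rot"]).as_matrix();T[:3,3]=st["tool_pos"]
        return T@c["T_tool_cam"]
    T=np.eye(4);T[:3,:3]=R.from_rotvec(c["orientation"]).as_matrix();T[:3,3]=c["position"];return T
def cloud(c,T):
    z=c["z_map"];v,u=np.indices(z.shape);K=c["intrinsics"]
    P=np.stack([(u-K[0,2])/K[0,0]*z,(v-K[1,2])/K[1,1]*z,z],-1)
    W=P@T[:3,:3].T+T[:3,3];W[z==0]=np.nan;return W
def ray(c,T,u,v,h):
    K=c["intrinsics"];d=T[:3,:3]@np.array([(u-K[0,2])/K[0,0],(v-K[1,2])/K[1,1],1]);o=T[:3,3]
    return o+d*(h-o[2])/d[2]
def rect(W,m):
    "min-area rectangle of the largest blob of mask m, in world xy"
    n,l,s,ce=cv2.connectedComponentsWithStats(m.astype(np.uint8))
    k=1+np.argmax(s[1:,4]);p=W[l==k];p=p[~np.isnan(p[:,0])]
    r=cv2.minAreaRect((p[:,:2]*1000).astype(np.float32))
    b=cv2.boxPoints(r);e=[b[1]-b[0],b[2]-b[1]];L=max(e,key=np.linalg.norm)
    return np.array(r[0])/1000,sorted(r[1]),np.arctan2(L[1],L[0]),p,ce[k]
def down(yaw):
    "tool z down, tool y (closing line) at world angle yaw"
    y=np.array([np.cos(yaw),np.sin(yaw),0]);z=np.array([0,0,-1.]);return R.from_matrix(np.c_[np.cross(y,z),y,z]).as_rotvec()
E
python3 - <<'E'
from h import *
c=dict(np.load("pics/top0.npz"));T=campose(c);W=cloud(c,T)
for n,(u0,u1,v0,v1) in dict(bottle=(165,200,203,250),tin=(355,398,205,240)).items():
    m=np.zeros(W.shape[:2],bool);m[v0:v1,u0:u1]=W[v0:v1,u0:u1,2]>0.008
    r=rect(W,m);print(n,r[0],r[1],np.degrees(r[2]),np.nanmax(r[3][:,2]))
print("table",np.nanmedian(W[280:300,330:420,2]))
for n,u,v,h in [("handleL",265,203,.045),("handleR",298,203,.045),("plateL",239,196,.06),("plateR",324,196,.06),("rearL",241,143,.05),("rearR",322,143,.05),("divF",281,194,.05),("divR",281,145,.05)]:
    print(n,ray(c,T,u,v,h)[:2])
w=cams.capture("wrist");print(w["T_tool_cam"],w["intrinsics"])
print(down(0),manip.state()["tcp_rot"])
E
```

```text
bottle [0.43788306 0.3344303 ] [44.3776741027832, 105.8471908569336] 10.248198 0.03367531268931745
tin [ 0.4419957  -0.34488748] [50.61997604370117, 93.36840057373047] -71.10914 0.038509668630157146
table 0.0007084188289780968
handleL [0.51381958 0.04228024]
handleR [ 0.51249733 -0.07116741]
plateL [0.53636105 0.13005559]
plateR [ 0.53310493 -0.15961705]
rearL [0.72744758 0.12447828]
rearR [ 0.7251644  -0.16020098]
divF [ 0.5437031  -0.01303438]
divR [ 0.71900787 -0.01565092]
[[-4.20524834e-04 -9.57210225e-01 -2.89393174e-01  7.34345055e-02]
 [ 9.99999539e-01 -6.52456712e-04  7.04970310e-04  1.12259157e-03]
 [-8.63621308e-04 -2.89392744e-01  9.57210057e-01 -1.45868087e-01]
 [ 0.00000000e+00  0.00000000e+00  0.00000000e+00  1.00000000e+00]] [[315.88795365   0.         282.901159  ]
 [  0.         315.88795365 206.58472031]
 [  0.           0.           1.        ]]
[2.22144147 2.22144147 0.        ] [-3.80367441e-01 -3.11822461e+00  2.66177622e-03]
```

Run:
```python
from h import *
def look(n,p,yaw):
    manip.move_pose(p,down(yaw));st=manip.state();c=cams.capture("wrist");cv2.imwrite(f"pics/w_{n}.png",c["image"])
    T=campose(c,st);np.savez(f"pics/w_{n}.npz",T=T,**c);print(n,st["clock"],np.round(st["tool_pos"],4),np.round(st["joint_pos"],2));return c,T,cloud(c,T)
for p,y in [((.62,-.016,.25),0),((.62,-.016,.25),np.pi),((.438,.334,.16),np.radians(100)),((.438,.334,.16),np.radians(-80)),((.442,-.345,.16),np.radians(19)),((.442,-.345,.16),np.radians(199))]:
    q=inverse_kinematics(p,down(y));print(p,round(np.degrees(y)),None if q is None else np.round(q,2))
look("tray",(.60,-.016,.30),np.pi)
c,T,W=look("bottle",(.438,.334,.16),np.radians(100))
```

```text
(0.62, -0.016, 0.25) 0 [-0.07  0.15  1.71 -0.    1.27 -0.07]
(0.62, -0.016, 0.25) 180 None
(0.438, 0.334, 0.16) 100 [ 0.61  0.09  1.95  0.    1.09 -1.14]
(0.438, 0.334, 0.16) -80 [ 0.61  0.09  1.95 -0.    1.09  2.  ]
(0.442, -0.345, 0.16) 19 [-0.71  0.11  1.93 -0.    1.1  -1.04]
(0.442, -0.345, 0.16) 199 [-0.71  0.11  1.93 -0.    1.1   2.1 ]Traceback (most recent call last):
  File "<stdin>", line 7, in <module>
  File "<stdin>", line 3, in look
cell.IKError: the arm cannot take that pose within its joint ranges
```

```bash
cat >> h.py <<'E'
def look(n,p,yaw):
    manip.move_pose(p,down(yaw));st=manip.state();c=cams.capture("wrist");cv2.imwrite(f"pics/w_{n}.png",c["image"])
    T=campose(c,st);np.savez(f"pics/w_{n}.npz",T=T,**c);print(n,st["clock"],np.round(st["tool_pos"],4),np.round(st["joint_pos"],2));return c,T,cloud(c,T)
E
python3 - <<'E'
from h import *
look("tray",(.60,-.016,.30),0)
c,T,W=look("bottle",(.438,.334,.16),np.radians(100))
m=(W[...,2]>.008)&(np.hypot(W[...,0]-.438,W[...,1]-.334)<.09)
r=rect(W,m);print(r[0],r[1],np.degrees(r[2]),np.nanmax(r[3][:,2]),np.nanmedian(W[...,2]))
i=np.hstack([cv2.imread("pics/w_tray.png")[:, ::1],c["image"]]);cv2.imwrite("pics/pair.png",cv2.resize(i,(800,300)))
E
```

```text
tray 2.975 [ 0.6    -0.0152  0.2999] [-0.07  0.09  1.69  0.    1.36 -0.07]
bottle 4.5417 [0.4388 0.3339 0.1605] [ 0.61  0.09  1.95 -0.    1.09 -1.14]
[0.42918991 0.33234705] [47.7257194519043, 158.3014678955078] -80.02529 0.26556186502294904 0.0005602249177408258
```

View pics/w_tray.png

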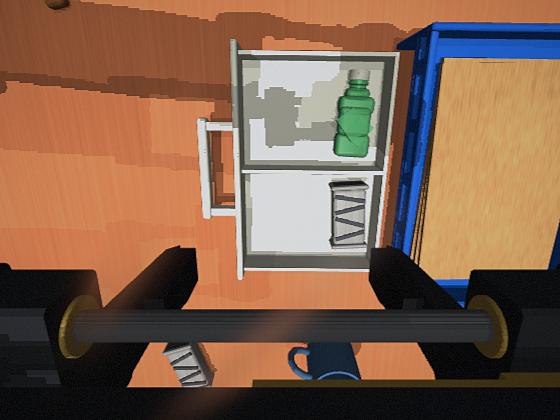

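View pics/w_bottle.png

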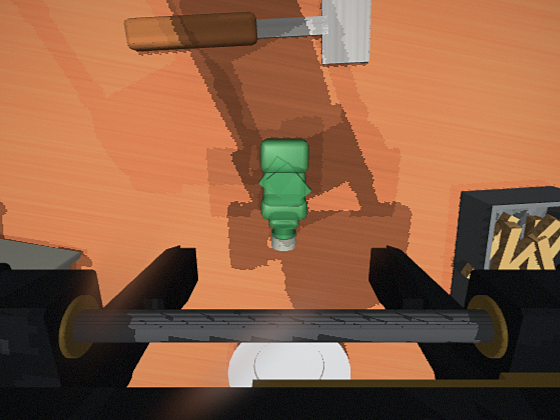

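The wrist view over the tray shows bottle_in at (354,113) in the left bay and tin_in at (349,215) in the right bay, with the front plate at columns 233-242 and free floor from column 243 to about 330. The second view shows the bottle at (285,193) between the fingers' lines with its cap at (284,242), the saucer and peg box well clear and the scraper behind it. Next I'll compute positions.

Run:
```python
from h import *
c=dict(np.load("pics/w_bottle.npz"));W=cloud(c,c["T"])
m=(W[...,2]>.006)&(W[...,2]<.05)&(np.hypot(W[...,0]-.438,W[...,1]-.334)<.08)
r=rect(W,m);print("bottle",r[0],r[1],np.degrees(r[2]),np.nanmax(r[3][:,2]))
c=dict(np.load("pics/w_tray.npz"));T=c["T"];W=cloud(c,T)
print("floor z",np.nanmedian(W[200:230,260:310,2]),"divider",np.nanmax(W[165:178,260:310,2]),"plate",np.nanmedian(W[60:260,236:239,2]))
for n,(u0,u1,v0,v1) in dict(bottle_in=(328,378,66,160),tin_in=(325,370,178,250)).items():
    m=np.zeros(W.shape[:2],bool);m[v0:v1,u0:u1]=W[v0:v1,u0:u1,2]>0.018
    r=rect(W,m);p=r[3];print(n,r[0],r[1],np.degrees(r[2]),p[:,:2].min(0),p[:,:2].max(0),p[:,2].max())
# height profiles
for v in (110,215): print([(u,*np.round(W[v,u,[0,2]],3)) for u in list(range(228,252,2))])
for u in (285,): print([(v,*np.round(W[v,u,[1,2]],3)) for v in list(range(46,60,2))+list(range(162,182,2))])
for n,u,v,h in [("hA",200,125,.05),("hB",205,213,.05),("plateTL",233,42,.06),("plateTR",238,276,.06),("sideL",300,52,.05),("div",300,172,.05),("crF",430,60,.1)]: print(n,ray(c,T,u,v,h))
```

```text
bottle [0.44220477 0.33679749] [47.544456481933594, 107.02262878417969] 12.2266035 0.029713012719154053
floor z 0.009757550928073233 divider 0.051868614367298116 plate 0.05905999936894607
bottle_in [0.69117883 0.05674709] [46.89109420776367, 105.86759948730469] 86.522064 [0.66728448 0.00291828] [0.71526428 0.11010471] 0.03912741139501891
tin_in [ 0.69079687 -0.07689182] [49.12490463256836, 90.7655258178711] -87.16646 [ 0.66423352 -0.1221728 ] [ 0.71735007 -0.03107722] 0.04397791057381312
[(228, np.float64(0.528), np.float64(0.002)), (230, np.float64(0.53), np.float64(-0.001)), (232, np.float64(0.542), np.float64(0.06)), (234, np.float64(0.544), np.float64(0.06)), (236, np.float64(0.547), np.float64(0.06)), (238, np.float64(0.549), np.float64(0.056)), (240, np.float64(0.548), np.float64(0.037)), (242, np.float64(0.548), np.float64(0.016)), (244, np.float64(0.55), np.float64(0.01)), (246, np.float64(0.553), np.float64(0.01)), (248, np.float64(0.555), np.float64(0.009)), (250, np.float64(0.558), np.float64(0.009))]
[(228, np.float64(0.529), np.float64(0.048)), (230, np.float64(0.531), n
[... 822 characters left out ...]
), (164, np.float64(-0.009), np.float64(0.01)), (166, np.float64(-0.01), np.float64(0.023)), (168, np.float64(-0.01), np.float64(0.038)), (170, np.float64(-0.011), np.float64(0.05)), (172, np.float64(-0.013), np.float64(0.051)), (174, np.float64(-0.024), np.float64(0.009)), (176, np.float64(-0.026), np.float64(0.01)), (178, np.float64(-0.029), np.float64(0.01)), (180, np.float64(-0.032), np.float64(0.009))]
hA [0.50089278 0.0445245  0.05      ]
hB [ 0.49907234 -0.06772493  0.05      ]
plateTL [0.54644751 0.13361816 0.06      ]
plateTR [ 0.5403681  -0.15486106  0.06      ]
sideL [0.62096639 0.12528634 0.05      ]
div [ 0.62323398 -0.01306639  0.05      ]
crF [0.74901905 0.10987793 0.1       ]
```

```bash
cat >> h.py <<'E'
def pick(p,yaw,w,force,z=.004,up=.16):
    manip.set_gripper(w);manip.move_pose((*p,up),down(yaw));manip.move_linear((*p,z),.12)
    print("down",manip.state()["contact_force"].round(1) if hasattr(manip.state()["contact_force"],"round") else manip.state()["contact_force"])
    manip.set_gripper(0,force);manip.move_linear((*p,up),.15);s=manip.state();print("held",s["gripper_width"],s["grasp_force"],s["clock"])
def place(p,yaw,w,z=.015,up=.16):
    manip.move_pose((*p,up),down(yaw));manip.move_linear((*p,z),.12);s=manip.state();print("at",s["tool_pos"],s["contact_force"],s["gripper_width"])
    manip.set_gripper(w);manip.move_linear((*p,up),.15);print(manip.state()["clock"])
E
python3 - <<'E'
from h import *
pick((.436,.335),np.radians(101.5),.08,15)
s=manip.state()
if s["gripper_width"]>.03:
    place((.605,.061),0,.064)
    c,T,W=look("tin",(.442,-.345,.16),np.radians(19))
    m=(W[...,2]>.006)&(W[...,2]<.05)&(np.hypot(W[...,0]-.442,W[...,1]+.345)<.08)
    r=rect(W,m);print("tin",r[0],r[1],np.degrees(r[2]),np.nanmax(r[3][:,2]))
E
```

```text
down [ 0.1  0.7 -0.1]
held 0.04370354408163674 15.000020707023083 8.4583
at [0.60586195 0.0610585  0.01588343] [-0.18838414 -0.52069602  0.39424459] 0.04353678077012024
12.65
tin 14.2583 [ 0.4424 -0.3444  0.1598] [-0.71  0.11  1.93  0.    1.1  -1.04]
tin [ 0.44481879 -0.34346603] [49.645790100097656, 90.69467163085938] -71.86742 0.034166517119398776
```

Run:
```python
from h import *
pick((.444,-.344),np.radians(18.2),.08,20)
if manip.state()["gripper_width"]>.03:
    place((.605,-.0805),0,.064)
    look("after",(.60,-.016,.30),0)
```

```text
down [0.5 0.1 0.1]
held 0.044134723597031016 20.00002527376637 18.2667
at [ 0.6057672  -0.08062372  0.01583772] [-0.30255055  0.37351364 -0.01643619] 0.04370775673987712
22.4083
after 23.075 [ 0.5993 -0.0162  0.2981] [-0.07  0.09  1.7  -0.    1.36 -0.07]
```

View pics/w_after.png

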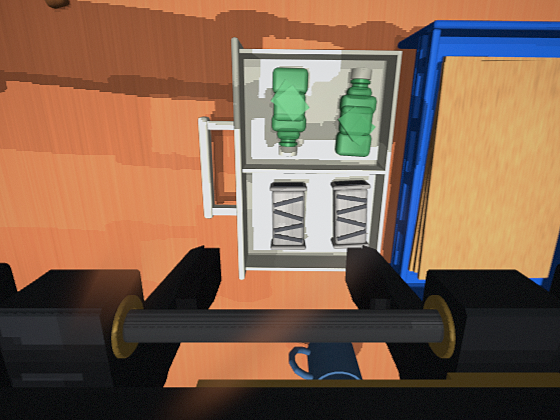

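The bottles lie together in the left bay at (290,108) and (355,112), and the tins in the right bay at (288,213) and (350,212). All are flat and none overlap. Next I push with closed fingers, with the gripper body's long side across y so it clears the crate.

Run:
```python
from h import *
print(inverse_kinematics((.70,-.014,.035),down(np.pi/2)))
manip.set_gripper(0,20)
manip.move_pose((.44,-.012,.16),down(np.pi/2));manip.move_linear((.44,-.012,.035),.15)
f0=np.array(manip.state()["contact_force"])
manip.move_linear((.48,-.012,.035),.08);manip.move_linear((.66,-.0135,.035),.07)
x=.66
while x<.705:
    x+=.003;manip.move_linear((x,-.014,.035),.04);s=manip.state();f=np.array(s["contact_force"])-f0
    print(round(x,3),s["tool_pos"][:1],f.round(1))
    if f[0]<-12: break
print(s["clock"])
c=cams.capture("top");cv2.imwrite("pics/top1.png",cv2.resize(c["image"][60:240,100:480],(760,360)));np.savez("pics/top1.npz",**c)
```

```text
[-5.55691517e-02  4.85855899e-01  1.70310159e+00 -4.44089210e-16
  9.52635165e-01 -1.62636548e+00]
0.663 [0.66359227] [-2.  -0.6 -0.9]
0.666 [0.66673249] [ 0.2 -1.1 -0.3]
0.669 [0.66954868] [-0.1 -1.  -0.6]
0.672 [0.67241936] [-0.1 -0.2 -0.8]
0.675 [0.67534982] [-0.3 -0.7  0.4]
0.678 [0.67790432] [-2.  -0.7 -1.3]
0.681 [0.67800764] [-9.4 -0.5  5.4]
0.684 [0.67801688] [-17.4  -0.4  13. ]
31.9
```

View pics/top1.png

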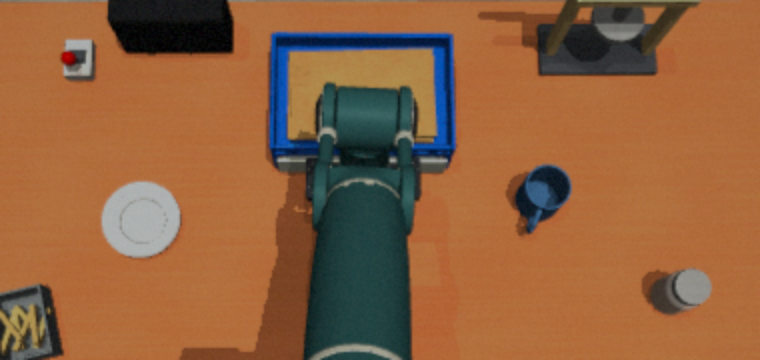

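The tray stopped hard at TCP x = 0.678, and the top view shows the front plate against the crate, partly hidden by the arm. I'll back off and measure the gap.

Run:
```python
from h import *
manip.move_linear((.60,-.014,.04),.15);manip.move_linear((.60,-.014,.2),.2)
c,T,W=look("home",(.60,-.016,.30),0)
c0=dict(np.load("pics/w_tray.npz"));W0=cloud(c0,c0["T"])
def plate(W,y):
    m=(abs(W[...,1]-y)<.01)&(abs(W[...,2]-.06)<.004)&(W[...,0]<.76);p=W[m][:,0];return p.min().round(4),np.median(p).round(4),p.max().round(4)
def bar(W):
    m=(abs(W[...,1]+.012)<.03)&(abs(W[...,2]-.05)<.005)&(W[...,0]<.72)&(W[...,0]>.45);p=W[m][:,0];return np.percentile(p,[2,50,98]).round(4) if len(p) else None
for y in (.10,.06): print(y,plate(W0,y),plate(W,y))
print(W.shape,bar(W0),bar(W))
m=(abs(W[...,1]-.06)<.02)&(W[...,2]>.095)&(W[...,2]<.115)&(W[...,0]<.8);print("crate front",np.percentile(W[m][:,0],[1,5]))
```

```text
home 35.0083 [ 0.5996 -0.016   0.2988] [-0.07  0.09  1.69  0.    1.36 -0.07]
0.1 (np.float64(0.541), np.float64(0.5453), np.float64(0.5491)) (np.float64(0.7357), np.float64(0.7386), np.float64(0.7437))
0.06 (np.float64(0.5406), np.float64(0.5452), np.float64(0.5489)) (np.float64(0.7352), np.float64(0.7383), np.float64(0.7431))
(420, 560, 3) [0.496  0.5638 0.714 ] [0.6894 0.6945 0.7012]
crate front [0.74297513 0.74315628]
```

View pics/w_home.png

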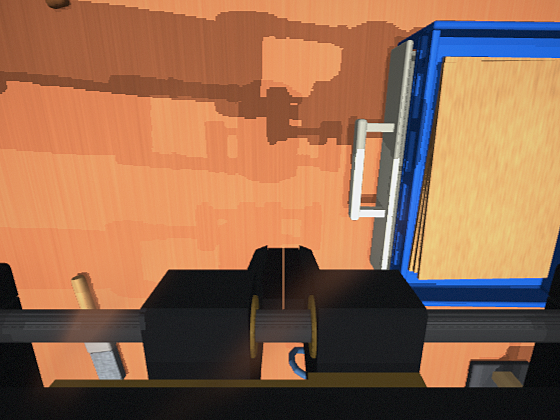

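The tray looks shut: the plate stands about 7.5 mm in front of the crate (8 expected), and the handle face is 53.6 mm in front of it (53 expected). The travel tolerance is tight, so I'll press once more, harder, and measure again.

Run:
```python
from h import *
manip.move_pose((.60,-.014,.2),down(np.pi/2));manip.move_linear((.60,-.014,.04),.15)
f0=np.array(manip.state()["contact_force"]);manip.move_linear((.672,-.014,.04),.08)
x=.672
while x<.70:
    x+=.003;manip.move_linear((x,-.014,.04),.04);s=manip.state();f=np.array(s["contact_force"])-f0
    print(round(x,3),s["tool_pos"][:1],f.round(1))
    if f[0]<-28: break
manip.move_linear((.60,-.014,.04),.15);manip.move_linear((.60,-.014,.2),.2)
c,T,W=look("home2",(.60,-.016,.30),0)
for y in (.10,.06):
    m=(abs(W[...,1]-y)<.01)&(abs(W[...,2]-.06)<.004)&(W[...,0]<.76);k=(abs(W[...,1]-y)<.01)&(abs(W[...,2]-.105)<.006)&(W[...,0]<.8)
    print(y,W[m][:,0].min(),W[k][:,0].min())
print(manip.state()["contact_force"],manip.state()["clock"])
```

```text
0.675 [0.67497841] [-0.2  0.7  0.3]
0.678 [0.67791419] [-1.4 -0.1 -0.9]
0.681 [0.6780613] [-8.6  0.3  5.1]
0.684 [0.67813435] [-16.9   0.3  11.2]
0.687 [0.6781906] [-25.7  -0.2  18.4]
0.69 [0.6782275] [-33.7   0.7  25. ]
home2 43.325 [ 0.5996 -0.016   0.2989] [-0.07  0.09  1.69 -0.    1.36 -0.07]
0.1 0.7352120481162094 0.7433183450243057
0.06 0.7351020671677626 0.7428290346727668
[ 0.08901324  1.08286454 -0.52631931] 43.375
```

The stop stayed firm at the same position under 34 N, and the gap of about 8 mm matches the shut geometry, so I'm handing in.

```bash
python3 -c "
from h import *
print(order.close_job())"
```

```text
the job is handed in; nothing more can be done
None
```

The loose bottle is in the left bay and the loose tin in the right bay, each flat beside its own kind; the tray is pushed in to its end stop and the job is handed in at about 43 s (no verdict came back).

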